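# Index the hand-setting press over the watch

## Robot

A 7-joint arm with a two-finger parallel gripper is mounted at the origin on the work surface. World frame = base frame: x ahead of the robot, y to its left, z up, the work surface at z = 0. Lengths are in m, angles in rad, forces in N, time in s.
With the tool pointing down it reaches from about 0.4 to 0.85 m from the base axis. Payload 4.5 kg.
Tool frame: the origin (TCP) lies on the centre line of the jaws, within the pads' length; the fingertips stand r.tip_extent ahead of it and the grasp point (between the pads) is the TCP (r.tip_extent is the distance from the TCP to the fingertips, in m); z points along the fingers, y is the line along which they close (so a half turn about z gives the same grasp; the last joint's range is limited). The gripper opens to 88 mm and grips with 3 to 60 N. Pads are 18 mm wide; open, the fingers measure 123 mm over their backs; the gripper's body (75 mm by 187 mm) begins 45 mm behind the grasp point.
Start: joints at [-1.105, 0.689, -0.195, 1.565, 0.157, 0.902, -0.215], TCP at [0.262, 0.568, 0.258] pointing down, gripper open.
Joint ranges: [-3.01, 3.01], [-0.46, 2.08], [-1.47, 1.51], [0.13, 2.56], [-1, 4.14], [0.04, 2.09], [-2.66, 2.66]. Speed limits (rad/s): [2.57, 2.57, 3.14, 3.14, 3.14, 3.14, 3.14].

## Interface

Orientations are given as a unit quaternion [x, y, z, w].
In Python, from plant import sensors, vision, finish_job, r gives the robot as it stands. The module is installed in compiled form; this text tells all that it offers.
- The arm moves only by the tool step_arm, never from a script. Its argument "steps" is a list of rows, each a list of 2 entries, a list of its own where there are three numbers: the shift along the tool's x, y, z in cm, then the turn, a rotation vector about the tool's x, y, z in degrees. A call has 1 to 12 rows; each row shifts and turns the commanded pose from where the row before left it, along the tool's axes as they then stand; what a row does not reach is not made up. A row lasts 1/8 s, in which the tool goes at most 62.5 mm and 10.7 degrees, less where a joint would pass 70% of its speed; a pose out of reach is approached as far as the arm can. A call with a gripper value outside its range is refused whole. "claw" is the opening, from -1 (shut) to 1 (fully open), set as the call begins (left out, the last holds). The fingers move at their own pace and stop on an object; "grip_force" is the grip in N (left out, the last holds). Time passes only in rows, so rows that do not move let the fingers close. It gives the time, the measured TCP pose, the force, the opening and the grip force at its end, in the units of the state.
- sensors.get_state(): the state, without advancing time (a new reading comes with each control period).
- vision.snapshot(name): name is "scene" or "top"; returns a dict with "img" (400x640x3 uint8, red, green, blue), "fx", "fy", "cx", "cy" (pixels), "k1" (the pictures are not rectified: a ray, as slopes to the right and down, at radius r is drawn at 1 + k1 r^2 times it, then the intrinsics apply), "position" and "rotation" of the camera in the world. Camera axes: x right, y down, z forward; pixel columns grow to the right and rows downward; lengths in m; the calibration is good to about 2 mm. A picture is of the moment at which its call begins. There is no depth.
- finish_job(): hands the job in; it is judged then, once.
The state is a dict: "clock": time; "q": joint angles; "qd": joint speeds; "joint_torque": joint torques, N m; "tool_pos": TCP position; "eef_rot": TCP orientation; "contact_force": force on the tool from outside, world axes, zero at the start; "moment": the same for the moment, N m; "opening": opening from 0.0 (shut) to 1.0 (fully open); "finger_force": force on a finger pad.
Only numpy, scipy, OpenCV 4.12 (cv2) and the standard library are available. Lean on these libraries where they do the work, as an engineer would, in place of code of your own. Each camera call takes 0.05 s, during which the arm holds its last target. There are 200 camera calls.

## Task

On the watchmaker's press with the blue knob, pull the sprung knob up, swing its arm round until the white plunger stands above the watch, and let the knob snap fully down into that notch. Do not disturb the watch, and leave the press with the red knob as it is.

Things in the scene. Friction and masses are not known exactly. Their poses are not given: they have to be found in the camera images.
- blue_knob (a point): Blue upright round knob, 38 mm diameter, 38 mm tall; point on its axis, 22 mm above its underside, 120 mm above the bench when down. Sprung: about 5.5 N to start it up, 8 N at 13 mm; the stop is at 18 mm. Raised 9 mm or more it is clear of the notch teeth and turns easily about the vertical; let go within 8 degrees of a notch it snaps down into it by itself. z up.
- blue_plunger (a point): Foot of the white plunger at the end of the arm fixed to the blue knob, 75 mm from the knob's axis, 48 mm above the bench when down. Arm: steel, 10 mm thick, its top 91 mm up; the plunger's collar reaches 95 mm, so keep fingertips above that at the knob. Three notches, 60 degrees apart (4 degrees of play), one above each black pad of the fixed round base. The arm starts in the middle notch.
- watch: Steel watch head with a white dial, no strap, 42 mm diameter, 12 mm high, loose, dial up, on the left or the right pad of the blue-knob press, 75 mm from the knob's axis (a brown cushion of like size lies on the opposite pad). Origin at the centre of its underside, 24 mm above the bench, z up. With the knob down the plunger hangs 12 mm above it.
- red_plunger (a point): Plunger foot of a second press of the same kind and size, with a red knob and empty pads: the wrong press, its arm must stay as it is.
Mind the look-alikes: they are no part of the job. Several things have the shape of the watch; the one meant has the colours described above.

How it is judged:
By the outcome, as a careful person would: the job done as asked, in the order asked, and still so for the second after the job is handed in, with the robot touching nothing.
It also fails if it takes over 29 s, if anything falls off the work surface, if the arm or the gripper's body presses on something with over 40 N, if the wrist force passes 120 N, or if a joint passes its speed limit or range.

## Working session

There is one attempt and no reset: what is moved stays moved. The work goes in short steps, Python scripts to look and compute and a tool call to move; the robot and the scene stay as the last step left them, time stands still between calls to the robot, and variables do not carry over. Pictures are saved under pics/ and viewed, at most 10 in all, crops included, and the job is handed in when it is done.

Besides the shell and the picture viewer there is one more tool, called by a JSON object that holds its "name" and its "arguments", one argument or row to a line. step_arm: Moves the arm, as the interface text tells. Its arguments: {"type":"object","properties":{"steps":{"type":"array"},"claw":{"type":"number"},"grip_force":{"type":"number"}},"required":["steps"]}

```bash
mkdir -p pics; cat > h.py <<'E'
import numpy as np, cv2
from plant import sensors, vision, finish_job, r
def snap(name,fn):
    s=vision.snapshot(name); cv2.imwrite('pics/'+fn,s['img'][:,:,::-1]); np.save('pics/'+fn+'.npy',s,allow_pickle=True); return s
def world(s,u,v,z):
    K=np.array([[s['fx'],0,s['cx']],[0,s['fy'],s['cy']],[0,0,1.]])
    p=cv2.undistortPoints(np.array([[[u,v]]],float),K,np.array([s['k1'],0,0,0.]))[0,0]
    d=np.array(s['rotation'])@np.array([p[0],p[1],1]); c=np.array(s['position'])
    return c+d*(z-c[2])/d[2]
def proj(s,P):
    K=np.array([[s['fx'],0,s['cx']],[0,s['fy'],s['cy']],[0,0,1.]])
    R=np.array(s['rotation']).T; t=-R@np.array(s['position'])
    return cv2.projectPoints(np.array([P],float),cv2.Rodrigues(R)[0],t,K,np.array([s['k1'],0,0,0.]))[0].ravel()
E
python3 - <<'E'
from h import *
for n in('top','scene'):
    s=snap(n,n+'1.png'); print(n,s['position'],s['rotation'],s['fx'],s['k1'])
st=sensors.get_state(); print(st['clock'],st['tool_pos'],st['eef_rot'],st['opening'],r.tip_extent)
E
```

```text
top [ 0.36030837 -0.02753311  0.91812338] [ 0.71055181 -0.69861664  0.05346577 -0.06474814] 439.0564927155513 -0.06971960632051157
scene [ 1.01291391 -0.40959652  0.92731431] [ 0.83125971  0.44537898 -0.14868893 -0.29755075] 503.071826082877 -0.12137106086879951
0.1 [0.26136238 0.56713395 0.25701526] [ 2.14207465e-01  9.76787843e-01 -8.09446128e-04 -1.26337391e-04] 0.9994656127925438 0.019
```

View pics/top1.png

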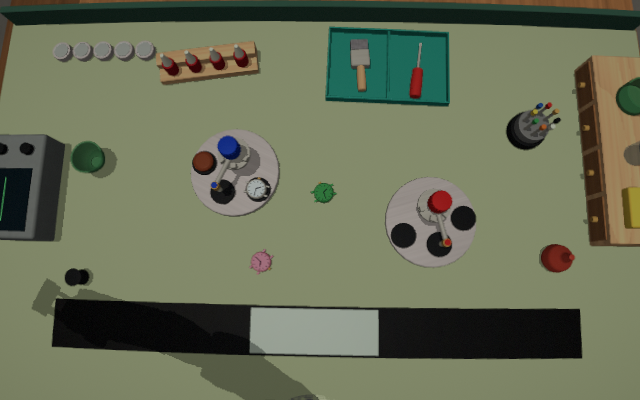

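View pics/scene1.png

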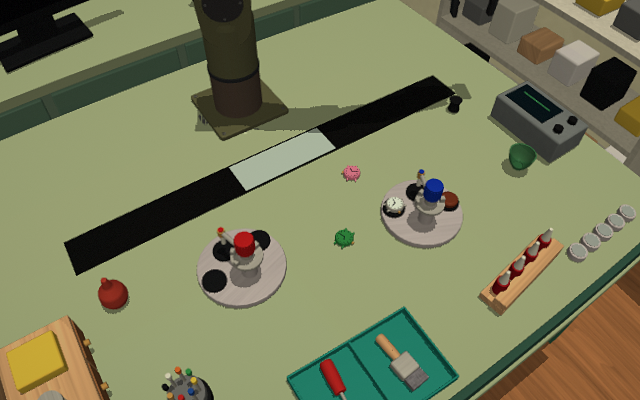

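```bash
sed -i "s/np.array(s\['rotation'\])/R_(s)/" h.py; sed -i "2a from scipy.spatial.transform import Rotation as Rn\ndef R_(s): return Rn.from_quat(s['rotation']).as_matrix()" h.py
python3 - <<'E'
from h import *
t=np.load('pics/top1.png.npy',allow_pickle=True).item(); s=np.load('pics/scene1.png.npy',allow_pickle=True).item()
a=cv2.resize(t['img'][120:225,180:290],None,fx=5,fy=5,interpolation=2)[:,:,::-1][:525,:400+150]
b=cv2.resize(s['img'][150:255,370:475],None,fx=5,fy=5,interpolation=2)[:,:,::-1]
cv2.imwrite('pics/cropt.png',a);cv2.imwrite('pics/crops.png',b)
print('knob top', world(t,229,147,.136), world(s,433,184,.136)); print('watch',world(t,257,188,.036),world(s,395,203,.036)); print('base',world(t,235,172,.02))
E
```

```text
knob top [0.58459959 0.15999702 0.136     ] [0.5877416  0.16462666 0.136     ]
watch [0.52681059 0.12114298 0.036     ] [0.52892385 0.1261052  0.036     ]
base [0.56345255 0.17197899 0.02      ]
```

View pics/cropt.png

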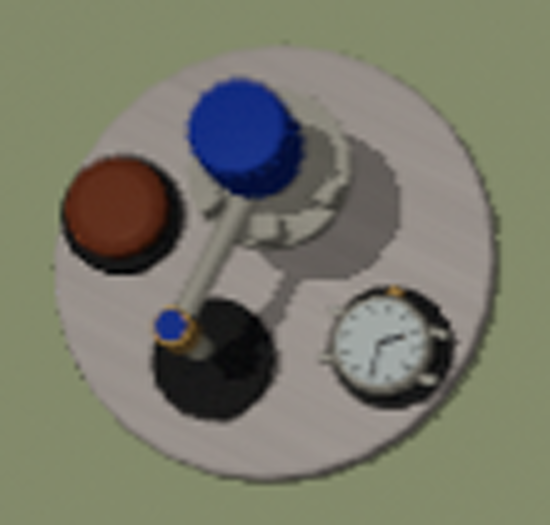

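View pics/crops.png

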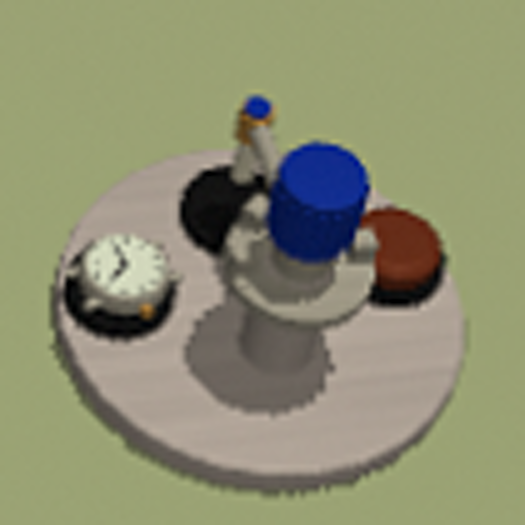

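The top crop shows the blue knob's top at (228,145), the plunger cap at (214,185), the watch at (256,189) on the right-hand pad (seen from the robot), and the brown cushion at (203,162). The candidates are the blue knob at (228,145), chosen, against the red knob at (440,202). For the watch, the white dial at (256,189) is chosen against the green (323,192) and pink (261,261) look-alikes.

```bash
python3 - <<'E'
from h import *
t=np.load('pics/top1.png.npy',allow_pickle=True).item(); s=np.load('pics/scene1.png.npy',allow_pickle=True).item()
W=lambda c,u,v,z: world(c,u,v,z)[:2].round(4)
k1,k2=W(t,227.7,145.2,.136),W(s,434.4,185.4,.136); k=(k1+k2)/2
w=(W(t,256,188.6,.036)+W(s,395.4,203.2,.036))/2
m,rp,lp=W(t,222.8,191.6,.024),W(t,258.6,189.6,.024),W(t,204.6,162.8,.024)
print(k1,k2,k,w,m,rp,lp)
az=lambda p:(np.degrees(np.arctan2(*(p-k)[::-1])),np.linalg.norm(p-k))
for p in(w,m,rp,lp): print(az(p))
st=sensors.get_state(); R=Rn.from_quat(st['eef_rot']).as_matrix(); print(R.round(3))
print('to knob in tool cm',R.T@(np.r_[k,.12]-st['tool_pos'])*100)
E
```

```text
[0.588  0.1626] [0.5922 0.1645] [0.5901  0.16355] [0.5277  0.12485] [0.5204 0.1946] [0.5257 0.1197] [0.5816 0.237 ]
(np.float64(-148.19312887594242), np.float64(0.07342649385610066))
(np.float64(155.9879538099909), np.float64(0.07630329285161944))
(np.float64(-145.74902695550776), np.float64(0.07791137593445518))
(np.float64(96.6011893096235), np.float64(0.0739401954284677))
[[-0.908  0.418 -0.001]
 [ 0.418  0.908 -0.002]
 [-0.    -0.002 -1.   ]]
to knob in tool cm [-46.74438283 -22.87556413  13.74362947]
```

{"name": "step_arm", "arguments": {
  "steps": [
    [[-3.9,-1.9,0],[0,0,0]],
    [[-3.9,-1.9,0],[0,0,0]],
    [[-3.9,-1.9,0],[0,0,0]],
    [[-3.9,-1.9,0],[0,0,0]],
    [[-3.9,-1.9,0],[0,0,0]],
    [[-3.9,-1.9,0],[0,0,0]],
    [[-3.9,-1.9,0],[0,0,0]],
    [[-3.9,-1.9,0],[0,0,0]],
    [[-3.9,-1.9,0],[0,0,0]],
    [[-3.9,-1.9,0],[0,0,0]],
    [[-3.9,-1.9,0],[0,0,0]],
    [[-3.8,-1.9,0],[0,0,0]]
  ],
  "claw": 1
}}

```text
clock: 1.6
tool_pos: [0.5909, 0.1638, 0.2573]
eef_rot: [0.214, 0.977, -0.0, -0.0]
contact_force: [0.9, -0.1, 0.4]
opening: 1.003
finger_force: 0.0
```

{"name": "step_arm", "arguments": {
  "steps": [
    [[0,0,3],[0,0,0]],
    [[0,0,3],[0,0,0]],
    [[0,0,3],[0,0,0]],
    [[0,0,2],[0,0,0]],
    [[0,0,1.5],[0,0,0]],
    [[0,0,1],[0,0,0]],
    [[0,0,0],[0,0,0]]
  ]
}}

```text
clock: 2.48
tool_pos: [0.59, 0.1651, 0.1223]
eef_rot: [0.214, 0.977, -0.0, -0.0]
contact_force: [0.1, 1.0, 0.0]
opening: 0.997
finger_force: 0.0
```

```bash
python3 - <<'E'
from h import *
s=snap('scene','s2.png'); t=snap('top','t2.png')
print(sensors.get_state()['tool_pos'],sensors.get_state()['contact_force'])
a=cv2.resize(t['img'][110:225,180:290],(440,460),interpolation=2);b=cv2.resize(s['img'][100:225,370:460],(332,460),interpolation=2)
cv2.imwrite('pics/c2.png',np.hstack([a,b])[:,:,::-1])
E
```

```text
[0.59070305 0.16534069 0.12329541] [ 0.95789632 -0.73179816 -0.40475206]
```

View pics/c2.png

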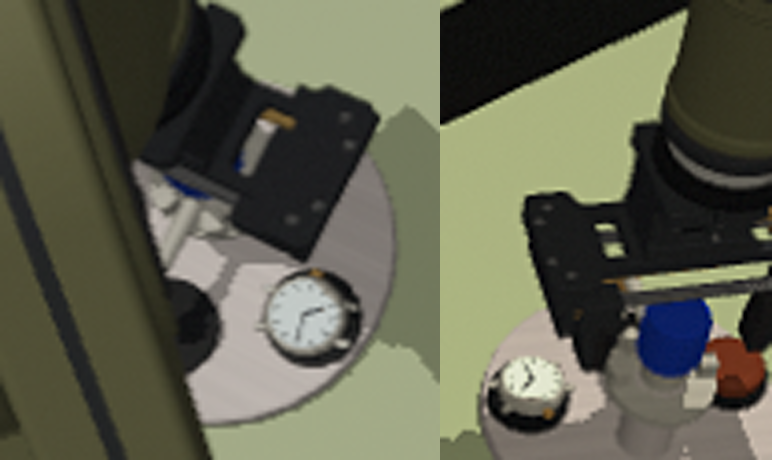

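The jaws straddle the blue knob and are well centred (fingers at about 600 and 755 in the crop, knob at 676). Next I close them gently.

{"name": "step_arm", "arguments": {
  "steps": [
    [[0,0,0],[0,0,0]],
    [[0,0,0],[0,0,0]],
    [[0,0,0],[0,0,0]],
    [[0,0,0],[0,0,0]],
    [[0,0,0],[0,0,0]],
    [[0,0,0],[0,0,0]]
  ],
  "claw": -1,
  "grip_force": 10
}}

```text
clock: 3.32
tool_pos: [0.5901, 0.1648, 0.1227]
eef_rot: [0.214, 0.977, -0.0, -0.0]
contact_force: [-0.4, -1.2, 1.1]
opening: 0.423
finger_force: 10.0
```

{"name": "step_arm", "arguments": {
  "steps": [
    [[0,0,0],[0,0,0]],
    [[0,0,0],[0,0,0]],
    [[0,0,-0.3],[0,0,0]],
    [[0,0,-0.4],[0,0,0]],
    [[0,0,-0.3],[0,0,0]],
    [[0,0,-0.3],[0,0,0]],
    [[0,0,0],[0,0,0]],
    [[0,0,0],[0,0,0]]
  ],
  "grip_force": 40
}}

```text
clock: 4.32
tool_pos: [0.5901, 0.1649, 0.1355]
eef_rot: [0.214, 0.977, -0.0, -0.0]
contact_force: [1.2, -1.6, -7.3]
opening: 0.421
finger_force: 40.0
```

{"name": "step_arm", "arguments": {
  "steps": [
    [[0,0,0],[0,0,-5]],
    [[0,0,0],[0,0,-8]],
    [[0,0,0],[0,0,-8]],
    [[0,0,0],[0,0,-8]],
    [[0,0,0],[0,0,0]]
  ]
}}

```text
clock: 4.95
tool_pos: [0.5901, 0.1652, 0.1355]
eef_rot: [-0.036, 0.999, 0.0, -0.0]
contact_force: [0.8, -0.4, -7.9]
opening: 0.424
finger_force: 40.0
```

```bash
python3 - <<'E'
from h import *
s=sensors.get_state();print(s['q'].round(2) if hasattr(s['q'],'round') else s['q'],s['contact_force'],s['moment'],s['tool_pos'],Rn.from_quat(s['eef_rot']).as_matrix()[:2,1])
E
```

```text
[-0.16  0.85 -0.35  1.7   0.42  0.67  0.92] [ 0.76416629 -0.42565657 -7.8648253 ] [ 0.00918221 -0.11405793 -0.04384449] [0.59011297 0.16515444 0.13549194] [-0.07276717  0.99734879]
```

{"name": "step_arm", "arguments": {
  "steps": [
    [[0,0,0],[0,0,-8]],
    [[0,0,0],[0,0,-8]],
    [[0,0,0],[0,0,-8]],
    [[0,0,0],[0,0,-7]],
    [[0,0,0],[0,0,0]],
    [[0,0,0],[0,0,0]]
  ]
}}

```text
clock: 5.7
tool_pos: [0.59, 0.1655, 0.1356]
eef_rot: [-0.301, 0.953, 0.0, -0.0]
contact_force: [0.0, 0.4, -7.5]
opening: 0.42
finger_force: 40.0
```

```bash
python3 - <<'E'
from h import *
s=snap('scene','s3.png'); t=snap('top','t3.png')
st=sensors.get_state();y=Rn.from_quat(st['eef_rot']).as_matrix()[:2,1];print(np.degrees(np.arctan2(y[1],y[0])),st['q'],st['contact_force'],st['moment'])
a=cv2.resize(t['img'][110:225,180:290],(440,460),interpolation=2);b=cv2.resize(s['img'][130:225,370:445],(363,460),interpolation=2)[:,:340]
cv2.imwrite('pics/c3.png',np.hstack([a,b])[:,:,::-1])
# expected foot/cap positions for turn 60 with knob raised 12.5 mm
k=np.array([.5901,.1640])
for az in(206,210,214,218,222):
    p=k+.075*np.array([np.cos(np.radians(az)),np.sin(np.radians(az))]); print(az,[((proj(c,np.r_[p,z])-o)*f).round() for c,o,f in((t,(180,110),4),(s,(370,130),4.84)) for z in(.06,.1075)])
E
```

```text
125.16783167983102 [-0.0785208   0.86973507 -0.49105386  1.69379807  0.57336025  0.72605554
  1.3239646 ] [-0.99843792  1.02901506 -7.82884086] [0.28195447 0.09642209 0.01171761]
206 [array([280., 311.]), array([263., 292.]), array([127., 308.]), array([141., 241.])]
210 [array([290., 306.]), array([273., 287.]), array([123., 315.]), array([136., 248.])]
214 [array([299., 301.]), array([282., 281.]), array([119., 323.]), array([133., 257.])]
218 [array([307., 295.]), array([291., 275.]), array([116., 332.]), array([130., 265.])]
222 [array([316., 288.]), array([300., 268.]), array([114., 340.]), array([127., 274.])]
```

View pics/c3.png

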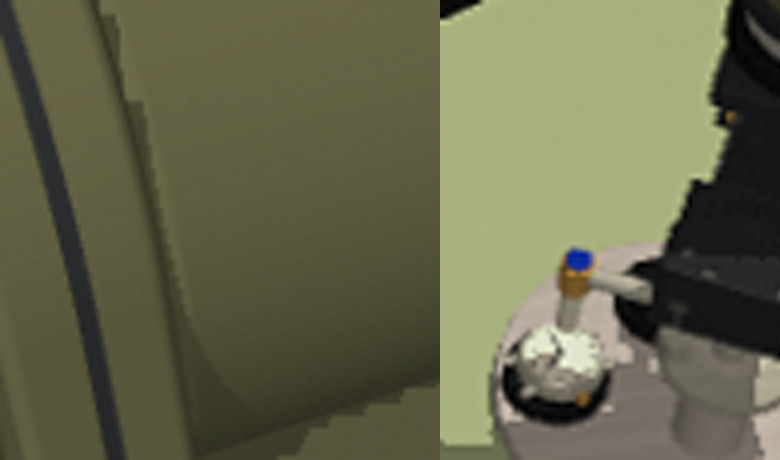

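The plunger stands over the watch, with its cap at crop pixel (578,258), which puts the arm at an azimuth of about 213°. The notch is expected at 212–216°, so I release here.

{"name": "step_arm", "arguments": {
  "steps": [
    [[0,0,0],[0,0,0]],
    [[0,0,0],[0,0,0]],
    [[0,0,0],[0,0,0]],
    [[0,0,0],[0,0,0]],
    [[0,0,0],[0,0,0]],
    [[0,0,0],[0,0,0]],
    [[0,0,-1],[0,0,0]],
    [[0,0,-2],[0,0,0]],
    [[0,0,-3],[0,0,0]],
    [[0,0,-3],[0,0,0]],
    [[0,0,-3],[0,0,0]],
    [[0,0,0],[0,0,0]]
  ],
  "claw": 1
}}

```text
clock: 7.3
tool_pos: [0.5916, 0.1661, 0.2587]
eef_rot: [-0.303, 0.953, 0.0, 0.003]
contact_force: [0.2, -0.5, -0.9]
opening: 0.996
finger_force: 0.0
```

{"name": "step_arm", "arguments": {
  "steps": [
    [[0,0,-3],[0,0,0]],
    [[0,0,-3],[0,0,0]],
    [[0,0,0],[0,0,0]]
  ]
}}

```text
clock: 7.68
tool_pos: [0.591, 0.1658, 0.3171]
eef_rot: [-0.303, 0.953, 0.0, 0.002]
contact_force: [-0.4, 0.3, 0.2]
opening: 0.996
finger_force: 0.0
```

```bash
python3 - <<'E'
from h import *
s=snap('scene','s4.png'); print(sensors.get_state()['contact_force'],sensors.get_state()['opening'],sensors.get_state()['clock'])
cv2.imwrite('pics/c4.png',cv2.resize(s['img'][150:255,370:475],None,fx=5,fy=5,interpolation=2)[:,:,::-1])
f=lambda P:((proj(s,P)-(370,150))*5).round()
k=np.array([.5901,.1640])
print('knob top down/raised',f(np.r_[k,.136]),f(np.r_[k,.148]))
for az in(210,214,218):
    p=k+.075*np.array([np.cos(np.radians(az)),np.sin(np.radians(az))]); print(az,f(np.r_[p,.048]),f(np.r_[p,.095]),f(np.r_[p,.107]))
E
```

```text
[ 0.51445226  0.7264218  -0.01207212] 0.9970060234309579 7.725
knob top down/raised [318. 174.] [323. 155.]
210 [124. 243.] [137. 175.] [141. 157.]
214 [120. 251.] [133. 184.] [137. 166.]
218 [117. 259.] [130. 192.] [134. 174.]
```

View pics/c4.png

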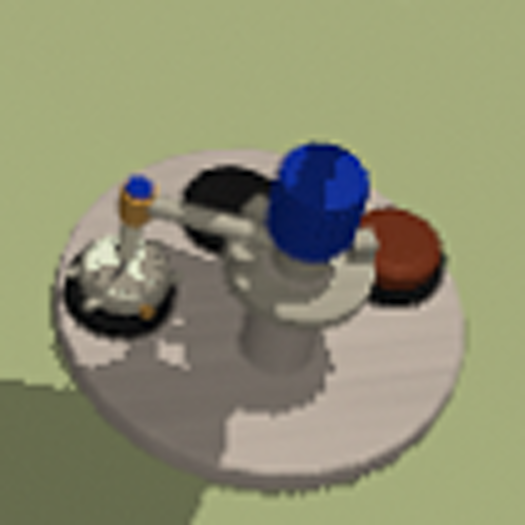

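The knob top is back at (323,177), its original seated pixel. The plunger is over the watch, and the watch has not moved.

```bash
python3 -c "
from plant import finish_job; print(finish_job())"
```

```text
the job is handed in; nothing more can be done
None
```

The blue-knob press is handed in with its plunger above the watch and the knob fully down in that notch; the last picture shows the watch unmoved, and the arm stayed clear of the red-knob press.

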